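# Start the hold-down bolt in its threaded boss

## Robot

A 6-joint arm with a two-finger parallel gripper is mounted at the origin on a cart in front of the work surface, level with it; the furniture and walls round the work are solid. World frame = base frame: x ahead of the robot, y to its left, z up, the work surface at z = 0. Lengths are in m, angles in rad, forces in N, time in s.
With the tool pointing down it reaches from about 0.25 to 0.85 m from the base axis. Payload 12.5 kg.
Tool frame: the origin (TCP) lies on the mounting face of the last link; the fingertips stand 186 mm ahead of it and the grasp point (between the pads) lies 167 mm ahead of it (manip.hold_point_z is the distance from the TCP to the grasp point, in m); z points along the fingers, y is the direction in which the jaws open and shut (so a half turn about z gives the same grasp; the last joint's range is limited). The gripper opens to 93 mm and grips with 3 to 60 N. Pads are 15 mm wide; open, the fingers measure 128 mm over their backs; the gripper's body (75 mm by 188 mm) begins 65 mm behind the grasp point.
Start: joints at [1.188, 0.351, 1.652, -0, 1.139, -0.085], TCP at [0.161, 0.526, 0.405] pointing down, gripper open.
Joint ranges: [-2.75, 2.75], [-0.79, 2.1], [0.01, 2.65], [-1.57, 4.71], [0.07, 3.14], [-2.87, 2.87]. Speed limits (rad/s): [2.22, 2.22, 2.79, 3.14, 3.14, 3.14].

## Interface

Orientations are given as a rotation vector (axis times angle).
In Python, from cell import manip, optics, job gives the robot as it stands.
- The arm moves only by the shell command python3 -m jog 'ROWS' [FORCE]. ROWS is text: rows parted by semicolons, each of 7 numbers parted by spaces: the shift along the tool's x, y, z in cm, then the turn, a rotation vector about the tool's x, y, z in degrees, then the closure in counts, from 0 (fully open) to 255 (shut). In form: tx ty tz ax ay az grip; .... A call has exactly 5 rows; each row shifts and turns the commanded pose from where the row before left it, along the tool's axes as they then stand; what a row does not reach is not made up. A row lasts 1/8 s, in which the tool goes at most 62.5 mm and 10.7 degrees, less where a joint would pass 70% of its speed; a pose out of reach is approached as far as the arm can. A call is refused whole if a number of a shift passes 6.25 or a number of a turn 10.7, either way. A call with a gripper value outside its range is refused whole. The fingers move at their own pace and stop on an object; FORCE is the grip in N (left out, the last holds). Time passes only in rows, so rows that do not move let the fingers close, or fill a call up. It gives the time, the measured TCP pose, the force and the opening at its end, in the units of the state.
- manip.read_state(): the state, without advancing time (a new reading comes with each control period).
- optics.snapshot(name): name is "side" or "top"; returns the picture (420x560x3 uint8, red, green, blue); there is no depth.
- optics.camera_params(name): a dict with "vertical_fov" (degrees; the focal length in pixels is half the picture's height over the tangent of half this angle, whatever the lens; pixels are square), "cx", "cy" (the principal point, pixels), "rvec" (rotation vector, rad) and "tvec" (3), from world to camera coordinates, as OpenCV has them. Camera axes: x right, y down, z forward; pixel columns grow to the right and rows downward; lengths in m; the calibration is good to about 2 mm. A picture is of the moment at which its call begins. camera_params takes no time and is no camera call.
- job.close_job(): hands the job in, once; it reports no verdict.
The state is a dict: "t": time; "joints": joint angles; "joint_velocities": joint speeds; "effort": joint torques, N m; "position": TCP position; "ee_rot": TCP orientation; "ft_force": force on the tool from outside, world axes, zero at the start; "wrist_torque": the same for the moment, N m; "gripper_width": finger opening in m.
Only numpy, scipy, OpenCV 4.12 (cv2) and the standard library are available. Lean on these libraries where they do the work, as an engineer would, in place of code of your own. Each camera call takes 0.05 s, during which the arm holds its last target. There are 200 camera calls.

## Task

Take the hold-down bolt that fits the threaded boss (the middle size of the three in the stand), stand it in the boss with its lugs on the ledge, roughly crosswise to the notches, and turn it backward (anticlockwise from above) until you feel it drop into the thread. Then turn it forward (clockwise) one full turn, regripping as you need, and finish while still gripping its head, holding the bolt started in the thread. Leave the two other bolts in their stand and everything else where it is.

Things in the scene. Friction and masses are not known exactly. Their poses are not given: they have to be found in the camera images.
- boss: Fixed upright steel boss, coarse two-start right-hand thread inside: tube 41 mm across, 75 mm tall, on a flange 80 mm across, 8 mm thick. Origin at the centre of its underside, on the table; z up along the bore. Its x axis runs through the middle of two opposite notches in the ledge inside the mouth; thin ribs up the outside mark them too. A 17 mm bore low down guides the bolt's pilot.
- boss_mouth (a point): On the boss axis, level with the flat ledge on which the lugs ride: 70 mm above the table, 5 mm below the rim. Mouth 33 mm wide, bevelled; opening inside the ledge 23 mm. Axes as the boss. Lugs rest flat on the ledge when the bolt's x axis is 45 to 120 degrees clockwise (from above) of the boss's x axis.
- boss_notch (a point): Middle of one notch, 14 mm from the boss axis along its x, level with the ledge; another lies opposite. Each spans 30 degrees either way. A tooth as high as the rim, 14 degrees wide, closes its anticlockwise end and stops a lug; the thread starts at its clockwise end, under the ledge. The bolt drops 6 to 8 mm when its x axis is within about 16 degrees of the boss's x axis.
- boss_thread (a point): On the boss axis, 46 mm above the table: about where the lugs' underside is after one turn in. Dropped into the notches, the bolt sinks 18 mm for each forward turn (4.5 mm a quarter), with 2.5 mm up and down play. The thread holds it by friction when let go, and lets it turn about 1.2 turns. Axes as the boss.
- mid_bolt: The bolt to use: loose, steel, 110 mm long, about 0.15 kg. Origin at the centre of its lower end, z up along it. From below: pilot 14 mm thick, 40 mm long, tapered tip; shank 20 mm thick, 52 mm long; round knurled head 30 mm across, 18 mm high, with a thin raised bar on top along the bolt's x axis. Its lugs rest on the stand's top. A half turn of it makes no difference.
- mid_bolt_head (a point): centre of the middle bolt's head, on its axis, 101 mm above its lower end and 61 mm above the lugs' underside: where to grasp it; axes as the bolt
- mid_bolt_lugs (a point): middle of the middle bolt's two lugs, on its axis, level with their underside, 40 mm above its lower end; axes as the bolt. The lugs stick out either way along the bolt's x axis to a span of 30 mm; each is 6 mm wide and 3 mm high.
- mid_bolt_lug_end (a point): outer end of one lug of the middle bolt, level with its underside, 15 mm from the axis along the bolt's x axis
- small_bolt: steel bolt of the same build and length as the middle one, standing in the same stand; too small: head 23 mm across, shank 14 mm, lugs 21 mm span. Origin at the centre of its lower end. Stays in the stand.
- large_bolt: steel bolt of the same build and length as the middle one, standing in the same stand; too large: head 39 mm across, shank 26 mm, lugs 38 mm span. Origin at the centre of its lower end. Stays in the stand.
- stand: Fixed aluminium block 230 x 46 x 44 mm with three 17 mm holes 80 mm apart along its length (its x axis), in which the pilots of the three bolts stand in any order, lower ends 4 mm and head tops 114 mm above the table. Origin at the centre of its underside.
- gauge_block: stepped steel gauge block, 22 x 60 x 40 mm, between the boss and the back; leave it alone
- steel_beaker: steel beaker 74 mm across, 84 mm tall, under the hopper; leave it alone
- powder_jar: white jar with a blue cap, 68 mm across, 105 mm tall, back left; leave it alone
- timer: round timer 71 mm across, 30 mm high, inside the flat ring on the right; leave it alone
- thumb_screw: knurled thumb screw 24 mm across, 31 mm tall, near the front right; leave it alone
- caliper: caliper 243 mm long, lying near the front edge; leave it alone
- tally_counter: tally counter 66 x 93 x 29 mm, towards the back; leave it alone
Not all that is in view belongs to the job. Leave any green or pink look-alike of the mid_bolt alone.

How it is judged:
By the outcome, as a careful person would: the job done as asked, in the order asked, and still so for the second after the job is handed in, while the arm keeps its last pose, push and grip.
It also fails if it takes over 67 s, if anything falls off the work surface, if the arm or the gripper's body presses on something with over 40 N, if the wrist force passes 120 N, or if a joint passes its speed limit or range.

## Working session

There is one attempt and no reset: what is moved stays moved. The work goes in short steps, Python scripts to look and compute and a shell command to move; the robot and the scene stay as the last step left them, time stands still between calls to the robot, and variables do not carry over. Pictures are saved under pics/ and viewed, on a budget of 10 in all, crops included, one or two more only if the job needs it, and the job is handed in when it is done.

```bash
ls; mkdir -p pics
cat > h.py <<'E'
import numpy as np, cv2
from cell import manip, optics, job
def cam(n):
    p=optics.camera_params(n); f=210/np.tan(np.radians(p["vertical_fov"])/2)
    K=np.array([[f,0,p["cx"]],[0,f,p["cy"]],[0,0,1]]); return K,np.array(p["rvec"],float),np.array(p["tvec"],float),p
def proj(n,P):
    K,r,t,p=cam(n); return cv2.projectPoints(np.array(P,float).reshape(-1,3),r,t,K,None)[0].reshape(-1,2)
def ray(n,uv,z):
    K,r,t,p=cam(n); R=cv2.Rodrigues(r)[0]; c=-R.T@t
    d=R.T@np.linalg.inv(K)@np.array([uv[0],uv[1],1.]); return c+d*(z-c[2])/d[2]
E
python3 - <<'E'
from h import *
for n in("top","side"):
    im=optics.snapshot(n); cv2.imwrite(f"pics/{n}0.png",im[:,:,::-1]); print(cam(n)[3])
    K,r,t,p=cam(n); print(-cv2.Rodrigues(r)[0].T@t)
print(manip.read_state())
E
```

```text
pics
{'vertical_fov': 45.95212685299295, 'cx': 282.767050445782, 'cy': 209.87493348355125, 'rvec': array([ 2.12711577, -2.15593935,  0.15274052]), 'tvec': array([-0.00199948,  0.55409144,  1.07760085])}
[ 0.38859536 -0.01501582  1.14761191]
{'vertical_fov': 57.92270639886087, 'cx': 283.2752011831321, 'cy': 207.25941687591504, 'rvec': array([ 0.59563627, -2.54875588,  1.36281055]), 'tvec': array([0.4813724, 0.2165013, 0.6980479])}
[0.24644782 0.62605931 0.55962155]
{'t': 0.1, 'joints': array([ 1.18844449e+00,  3.51156112e-01,  1.65234024e+00, -3.02046998e-05,
        1.13911444e+00, -8.45729983e-02]), 'joint_velocities': array([ 1.92694127e-03, -2.62629860e-03, -1.98237813e-03,  1.39818561e-04,
       -5.25346539e-04,  1.13753104e-05]), 'effort': array([ 3.71446440e-04, -4.98025203e+01, -2.85706794e+01,  7.00092525e-02,
        2.38309189e-02,  1.07818155e-05]), 'position': array([0.16128897, 0.52569792, 0.40427709]), 'ee_rot': array([-4.65972938e-01, -3.10663144e+00,  1.56576316e-03]), 'ft_force': array([ 0.35026014, -0.57123094, -1.17013201]), 'wrist_torque': array([ 0.05388774,  0.04997706, -0.02515645]), 'gripper_width': 0.093114303497158}
```

View pics/top0.png

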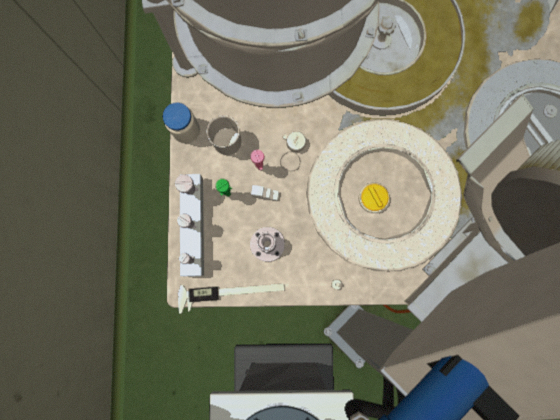

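View pics/side0.png

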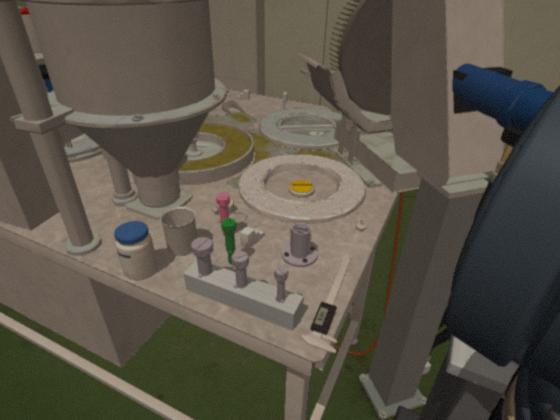

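The top view shows three stand bolts at about (184,185) large, (184,220) middle and (186,258) small, with the boss at (266,243). The side view agrees: large (203,243), middle (240,258), small (281,272), boss (300,240). Next I'll enlarge the area and check the axes.

Run:
```python
from h import *
print(proj("top",[[0.389,0,0],[0.489,0,0],[0.389,.1,0],[0.161,.526,.3]]))
im=cv2.imread("pics/top0.png")
a=cv2.resize(im[170:290,165:205],None,fx=5,fy=5,interpolation=cv2.INTER_CUBIC)
b=cv2.resize(im[215:270,240:295],None,fx=10,fy=10,interpolation=cv2.INTER_CUBIC)
o=np.zeros((600,760,3),np.uint8);o[:600,:200]=a;o[:550,205:755]=b
cv2.imwrite("pics/c1.png",o)
s=cv2.imread("pics/side0.png")
cv2.imwrite("pics/c2.png",cv2.resize(s[215:335,170:330],None,fx=5,fy=5,interpolation=cv2.INTER_CUBIC))
```

```text
[[279.69792197 283.79198882]
 [279.17995168 240.24509638]
 [236.08846516 284.36275801]
 [-43.6931843  429.39983409]]
```

View pics/c1.png

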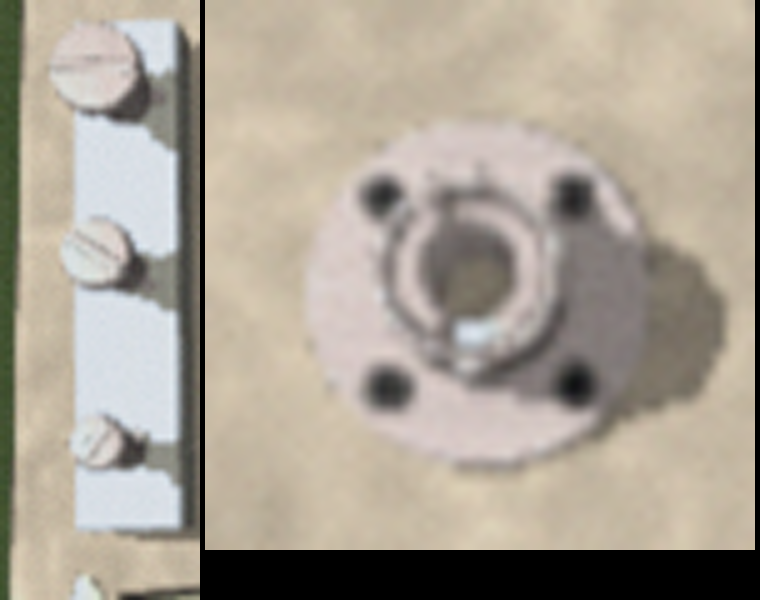

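View pics/c2.png

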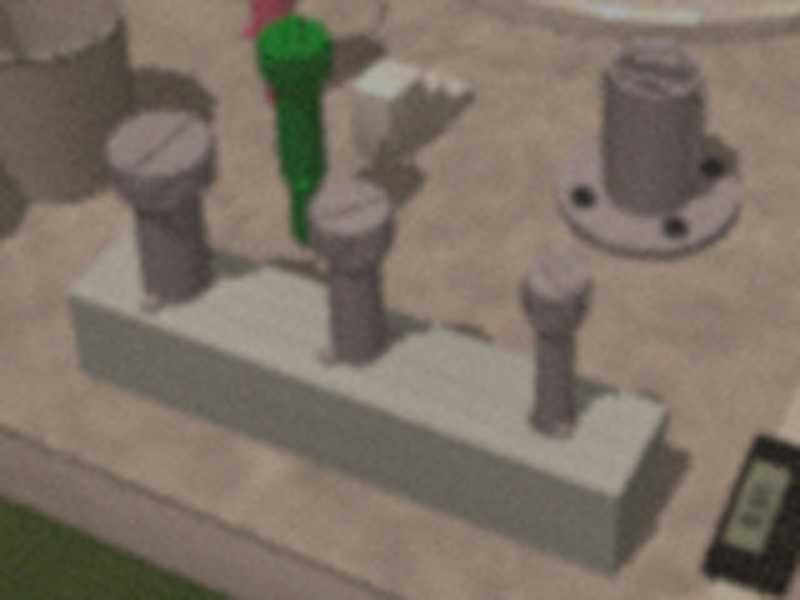

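Crop 1 shows the middle head at about (97,252), which is original (184.4,220.4), with its bar at about 50° in world axes. The boss rim has ribs and teeth that I can't resolve yet. Crop 2 confirms middle, small and large, with the green look-alike behind. I'll fit the circles in both cameras, then rectify the boss rim to find its angle.

```bash
cat > fit.py <<'E'
from h import *
from scipy.optimize import minimize
from scipy.ndimage import map_coordinates
def avg(n,k=4): return np.mean([optics.snapshot(n).astype(np.float32) for _ in range(k)],0)
A=np.linspace(0,2*np.pi,180,endpoint=False)
def circ(c,r,z): return np.c_[c[0]+r*np.cos(A),c[1]+r*np.sin(A),np.full(180,z)]
def fit(n,im,c0,items,w=.008):
    g=cv2.GaussianBlur(im.mean(2),(0,0),.7)
    def s(c):
        tot=0
        for r,z in items:
            a=[map_coordinates(g,proj(n,circ(c,r+d,z))[:,::-1].T,order=1) for d in(.0015,-.0015)]
            tot+=np.clip(np.abs(a[0]-a[1]),0,40).mean()
        return -tot
    G=[(s((c0[0]+i,c0[1]+j)),c0[0]+i,c0[1]+j) for i in np.arange(-w,w+1e-6,.002) for j in np.arange(-w,w+1e-6,.002)]
    b=min(G); return minimize(s,b[1:],method="Nelder-Mead",options=dict(initial_simplex=[b[1:],(b[1]+.001,b[2]),(b[1],b[2]+.001)])).x
E
python3 - <<'E'
from fit import *
T=avg("top");S=avg("side");np.save("T.npy",T);np.save("S.npy",S)
b0=ray("top",(266.6,243.9),.008)[:2]; m0=ray("top",(184,220),.114)[:2]
print(b0,m0)
for n,I in(("top",T),("side",S)):
    print(n,"flange",fit(n,I,b0,[(.04,.008)]),"rim",fit(n,I,b0,[(.0205,.075)]),"both",fit(n,I,b0,[(.04,.008),(.0205,.075)]),"head",fit(n,I,m0,[(.015,.114)]))
c=b0
def rect(n,I,c,z,h,px=380):
    u=np.linspace(h,-h,px); X,Y=np.meshgrid(c[0]+u,c[1]+u,indexing="ij")
    uv=proj(n,np.c_[X.ravel(),Y.ravel(),np.full(X.size,z)]).astype(np.float32).reshape(px,px,2)
    return cv2.remap(I,uv[...,0],uv[...,1],cv2.INTER_CUBIC)
o=np.hstack([rect("top",T,fit("top",T,b0,[(.0205,.075)]),.075,.026),rect("side",S,fit("side",S,b0,[(.0205,.075)]),.075,.026)])
o=np.clip(((o-o.min())/(o.max()-o.min())*255*1.3),0,255).astype(np.uint8)[:,:,::-1]
cv2.imwrite("pics/rect.png",o)
E
```

```text
[0.4802587 0.0289706] [0.52446958 0.19850023]
top flange [0.47861983 0.02215057] rim [0.47972901 0.02817442] both [0.48109381 0.02796611] head [0.52663477 0.19857839]
side flange [0.47688796 0.02578666] rim [0.48204527 0.03567292] both [0.47910752 0.03544656] head [0.5266312  0.20001154]
```

View pics/rect.png

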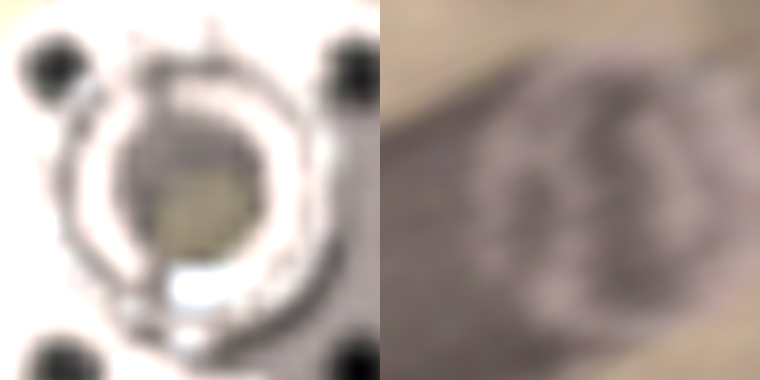

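The rectified top view shows thin ribs at about (212,35) and (188,338), which suggests the notch axis lies roughly along world x. The side rectification is unclear. I'll refine the boss centre with a colour-contrast fit and view enlarged crops with the fit overlaid.

Run:
```python
from fit import *
T=np.load("T.npy");S=np.load("S.npy")
b0=np.array([.4803,.0290])
res={}
for n,I in(("top",T),("side",S)):
    g=I/(I.sum(2,keepdims=True)+1); g=cv2.GaussianBlur((g[...,0]-g[...,2]),(0,0),.6)
    def s(c,items=[(.04,.008)]):
        t=0
        for r,z in items:
            a=[map_coordinates(g,proj(n,circ(c,r+d,z))[:,::-1].T,order=1) for d in(.002,-.002)]
            t+=np.clip(a[0]-a[1],-.02,.06).mean()
        return -t
    G=min((s(b0+[i,j]),i,j) for i in np.arange(-.012,.0121,.001) for j in np.arange(-.012,.0121,.001))
    c=minimize(s,b0+G[1:],method="Nelder-Mead",options=dict(initial_simplex=[b0+G[1:],b0+G[1:]+[.001,0],b0+G[1:]+[0,.001]])).x
    res[n]=c; print(n,c,s(c))
outs=[]
for n,I in(("top",T),("side",S)):
    u,v=proj(n,[*b0,.06])[0].astype(int); k=13
    cr=I[v-15:v+15,u-15:u+15]
    e=cv2.resize(cr,None,fx=k,fy=k,interpolation=cv2.INTER_CUBIC)
    lo,hi=np.percentile(e,1),np.percentile(e,99); e=np.clip((e-lo)/(hi-lo)*255,0,255).astype(np.uint8)[:,:,::-1].copy()
    for r,z in((.0205,.075),(.0115,.07)):
        p=(proj(n,circ(res[n],r,z))-[u-15,v-15]+.5)*k
        for q in p[::6]: cv2.circle(e,tuple(int(x) for x in q),1,(0,255,0),-1)
    for ang,col in((0,(0,0,255)),(90,(255,0,0))):
        p=(proj(n,[[res[n][0]+.022*np.cos(np.radians(ang)),res[n][1]+.022*np.sin(np.radians(ang)),.075]])-[u-15,v-15]+.5)*k
        cv2.circle(e,tuple(int(x) for x in p[0]),4,col,-1)
    outs.append(e)
cv2.imwrite("pics/boss2.png",np.hstack(outs))
```

```text
Traceback (most recent call last):
  File "h.py", line 7, in proj
    K,r,t,p=cam(n); return cv2.projectPoints(np.array(P,float).reshape(-1,3),r,t,K,None)[0].reshape(-1,2)
            ~~~^^^
  File "h.py", line 4, in cam
    p=optics.camera_params(n); f=210/np.tan(np.radians(p["vertical_fov"])/2)
ValueError: time passes only in moves, steps and waits
```

Camera-parameter calls seem to be rate-limited, so I'll cache them.

```bash
sed -i 's/^def cam(n):/import functools\n@functools.lru_cache(None)\ndef cam(n):/' h.py
cat > boss.py <<'E'
from fit import *
T=np.load("T.npy");S=np.load("S.npy")
b0=np.array([.4803,.0290])
res={}
for n,I in(("top",T),("side",S)):
    g=I/(I.sum(2,keepdims=True)+1); g=cv2.GaussianBlur((g[...,0]-g[...,2]),(0,0),.6)
    def s(c,items=[(.04,.008)]):
        t=0
        for r,z in items:
            a=[map_coordinates(g,proj(n,circ(c,r+d,z))[:,::-1].T,order=1) for d in(.002,-.002)]
            t+=np.clip(a[0]-a[1],-.02,.06).mean()
        return -t
    G=min((s(b0+[i,j]),i,j) for i in np.arange(-.012,.0121,.001) for j in np.arange(-.012,.0121,.001))
    c=minimize(s,b0+G[1:],method="Nelder-Mead",options=dict(initial_simplex=[b0+G[1:],b0+G[1:]+[.001,0],b0+G[1:]+[0,.001]])).x
    res[n]=c; print(n,c,s(c))
outs=[]
for n,I in(("top",T),("side",S)):
    u,v=proj(n,[*b0,.06])[0].astype(int); k=13
    cr=I[v-15:v+15,u-15:u+15]
    e=cv2.resize(cr,None,fx=k,fy=k,interpolation=cv2.INTER_CUBIC)
    lo,hi=np.percentile(e,1),np.percentile(e,99); e=np.clip((e-lo)/(hi-lo)*255,0,255).astype(np.uint8)[:,:,::-1].copy()
    for r,z in((.0205,.075),(.0115,.07)):
        p=(proj(n,circ(res[n],r,z))-[u-15,v-15]+.5)*k
        for q in p[::6]: cv2.circle(e,tuple(int(x) for x in q),1,(0,255,0),-1)
    for ang,col in((0,(0,0,255)),(90,(255,0,0))):
        p=(proj(n,[[res[n][0]+.022*np.cos(np.radians(ang)),res[n][1]+.022*np.sin(np.radians(ang)),.075]])-[u-15,v-15]+.5)*k
        cv2.circle(e,tuple(int(x) for x in p[0]),4,col,-1)
    outs.append(e)
cv2.imwrite("pics/boss2.png",np.hstack(outs))
E
python3 boss.py
```

```text
top [0.48048219 0.02799231] -0.025039736
side [0.48050813 0.03201276] -0.013380236
```

View pics/boss2.png

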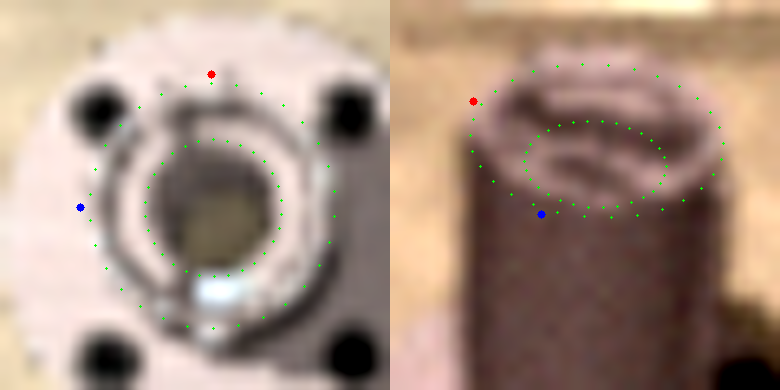

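Findings:
- **Boss:** about (0.480, 0.029), with its notch axis roughly along world x. The ribs are near (225,75) and (210,330) in the left panel, and the side view has dark notches at left and right.
- **Bolt head:** (0.5266, 0.199), with its bar at about 51°.

I'll approach with the jaws at about 20° and partly closed, to stay clear of the neighbouring bolts.

```bash
python3 -m jog '-4.45 -2.05 0 0 0 0 118; -4.45 -2.05 0 0 0 0 118; -4.45 -2.05 0 0 0 0 118; -4.45 -2.05 0 0 0 0 118; -4.45 -2.05 0 0 0 0 118' 40 && python3 -m jog '-4.45 -2.05 0 0 0 0 118; -4.45 -2.05 0 0 0 0 118; -4.45 -2.05 0 0 0 0 118; -4.45 -2.05 0 0 0 0 118; -4.45 -2.05 0 0 0 0 118' && python3 -m jog '0 0 0 0 0 10.6 118; 0 0 0 0 0 10.6 118; 0 0 0 0 0 10.6 118; 0 0 0 0 0 10.6 118; 0 0 0 0 0 10.6 118'
cat > st.py <<'E'
from h import *
from scipy.spatial.transform import Rotation as Ro
import sys
s=manip.read_state(); R=Ro.from_rotvec(s["ee_rot"]).as_matrix(); g=s["position"]+R[:,2]*.167
print("t",s["t"],"grasp",g.round(4),"tz",R[:,2].round(3),"yawy",np.degrees(np.arctan2(R[1,1],R[0,1])).round(1),"q",np.degrees(s["joints"]).round(0),"F",s["ft_force"].round(1),"Tq",s["wrist_torque"].round(2),"w",s["gripper_width"].round(4))
if len(sys.argv)>3:
    d=R.T@(np.array([float(a) for a in sys.argv[1:4]])-g); print("tool delta cm",(d*100).round(2))
E
python3 st.py .5266 .1992 .105
```

```text
t: 1.12
position: [0.345, 0.3613, 0.4049]
ee_rot: [0.466, 3.107, 0.0]
ft_force: [0.6, -0.3, 0.6]
gripper_width: 0.051
t: 1.75
position: [0.5277, 0.198, 0.4048]
ee_rot: [0.466, 3.107, 0.0]
ft_force: [0.2, 1.0, -0.3]
gripper_width: 0.0497
t: 2.38
position: [0.5266, 0.1993, 0.4047]
ee_rot: [-1.811, -2.567, 0.0]
ft_force: [0.3, -0.0, -0.9]
gripper_width: 0.0497Traceback (most recent call last):
  File "st.py", line 5, in <module>
    print("t",s["t"],"grasp",g.round(4),"tz",R[:,2].round(3),"yawy",np.degrees(np.arctan2(R[1,1],R[0,1])).round(1),"q",np.degrees(s["joints"]).round(0),"F",s["ft_force"].round(1),"Tq",s["wrist_torque"].round(2),"w",s["gripper_width"].round(4))
                                                                                                                                                                                                                       ^^^^^^^^^^^^^^^^^^^^^^^^
AttributeError: 'float' object has no attribute 'round'
```

```bash
sed -i 's/s\["gripper_width"\].round(4)/round(s["gripper_width"],4)/' st.py
python3 -m jog '0 0 2.65 0 0 0 118; 0 0 2.65 0 0 0 118; 0 0 2.65 0 0 0 118; 0 0 2.65 0 0 0 118; 0 0 2.65 0 0 0 118' && python3 st.py && python3 -m jog '0 0 0 0 0 0 200; 0 0 0 0 0 0 200; 0 0 0 0 0 0 200; 0 0 0 0 0 0 200; 0 0 0 0 0 0 200' 40 && python3 st.py
```

```text
t: 3.0
position: [0.5266, 0.1992, 0.2715]
ee_rot: [1.803, 2.572, 0.0]
ft_force: [-0.2, -0.3, -0.6]
gripper_width: 0.0501
t 3.0 grasp [0.5267 0.1993 0.1045] tz [ 0.  0. -1.] yawy 19.9 q [16. 31. 99.  0. 50. -4.] F [-0.2 -0.3 -0.6] Tq [-0.09  0.04  0.03] w 0.0501
t: 3.62
position: [0.5269, 0.1993, 0.2733]
ee_rot: [1.803, 2.571, 0.002]
ft_force: [-0.5, -0.5, 6.9]
gripper_width: 0.0284
t 3.625 grasp [0.5272 0.1994 0.1063] tz [ 0.002  0.    -1.   ] yawy 19.9 q [16. 31. 99. -0. 50. -4.] F [-0.5 -0.5  6.9] Tq [-0.06  0.13 -0.01] w 0.0284
```

```bash
python3 -m jog '0 0 -1 0 0 0 200; 0 0 -2 0 0 0 200; 0 0 -2.5 0 0 0 200; 0 0 -2.5 0 0 0 200; 0 0 -2.5 0 0 0 200' && python3 st.py .479 .029 .21
python3 - <<'E'
from h import *
a=optics.snapshot("top")[:,:,::-1];b=optics.snapshot("side")[:,:,::-1]
g=[.5272,.1994]
def crop(n,im,P,h,k):
    u,v=proj(n,[P])[0].astype(int); return cv2.resize(im[max(v-h,0):v+h,max(u-h,0):u+h],(k,k),interpolation=cv2.INTER_CUBIC)
cv2.imwrite("pics/lift.png",np.hstack([crop("top",a,[*g,.2],55,395),crop("side",b,[*g,.17],65,395)]))
E
```

```text
t: 4.25
position: [0.5264, 0.1992, 0.3785]
ee_rot: [-1.803, -2.572, 0.0]
ft_force: [-0.4, -0.4, -2.0]
gripper_width: 0.0284
t 4.25 grasp [0.5263 0.1992 0.2115] tz [-0. -0. -1.] yawy 19.9 q [16. 23. 94.  0. 63. -4.] F [-0.4 -0.4 -2. ] Tq [-0.01  0.03  0.01] w 0.0284
tool delta cm [-14.38 -10.25   0.15]
```

View pics/lift.png

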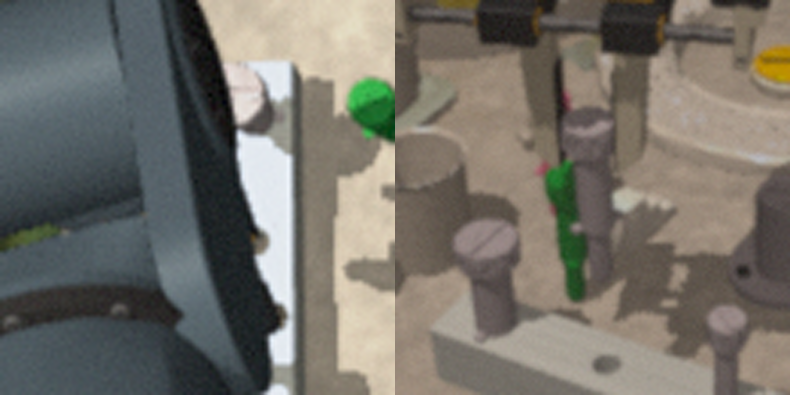

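The lift picture shows the middle bolt held between the fingers, head at (588,130) and lower end at (600,282). The other two bolts are still in the stand. I'll check for lean and height by projection, using pixel positions in the side crop.

Run:
```python
from h import *
g=np.array([.5263,.1992,.2115])
u,v=proj("side",[.5272,.1994,.17])[0].astype(int)
for d in(-.003,0,.003):
    P=[g+[0,0,.009+d],g+[0,0,-.061+d],g+[0,0,-.101+d]]
    print(d,((proj("side",P)-[u-65,v-65]+.5)*395/130+[395,0]).round(0).tolist())
# edges of head/shank by rows in the side crop: find bolt centre line using current image
im=cv2.imread("pics/lift.png")[:,395:]
cv2.imwrite("pics/lift2.png",cv2.resize(im[90:300,140:240],None,fx=2.8,fy=2.8,interpolation=cv2.INTER_CUBIC))
```

```text
-0.003 [[594.0, 129.0], [600.0, 232.0], [603.0, 285.0]]
0 [[593.0, 124.0], [599.0, 228.0], [602.0, 281.0]]
0.003 [[593.0, 119.0], [599.0, 224.0], [602.0, 278.0]]
```

View pics/lift2.png

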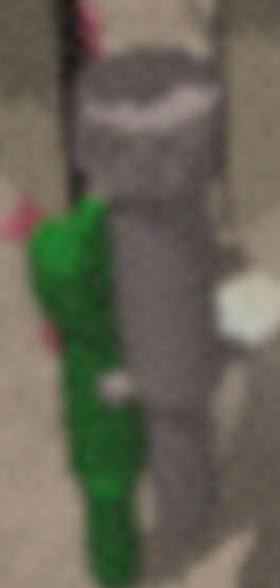

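The bolt is nearly upright with its head centre about 1 mm above the grasp point. The lugs are about 0.060 m below the grasp point. Next I'll carry it over the boss and turn it to crosswise.

```bash
python3 -m jog '-2.88 -2.03 0 0 0 0 200; -2.88 -2.03 0 0 0 0 200; -2.88 -2.03 0 0 0 0 200; -2.88 -2.03 0 0 0 0 200; -2.88 -2.03 0 0 0 0 200' && python3 -m jog '0 0 0 0 0 -7.4 200; 0 0 0 0 0 -7.4 200; 0 0 0 0 0 -7.4 200; 0 0 0 0 0 -7.4 200; 0 0 0 0 0 -7.4 200' && python3 -m jog '0 0 0.5 0 0 0 200; 0 0 0.5 0 0 0 200; 0 0 0.5 0 0 0 200; 0 0 0 0 0 0 200; 0 0 0 0 0 0 200' && python3 st.py .48 .0292 .2
python3 - <<'E'
from h import *
b=np.mean([optics.snapshot("side").astype(np.float32) for _ in range(3)],0).astype(np.uint8)[:,:,::-1]
a=optics.snapshot("top")[:,:,::-1]
u,v=proj("side",[.48,.029,.12])[0].astype(int); print(u,v)
u2,v2=proj("top",[.48,.029,.12])[0].astype(int)
cv2.imwrite("pics/over.png",np.hstack([cv2.resize(b[v-60:v+60,u-45:u+45],(435,580),interpolation=cv2.INTER_CUBIC),cv2.resize(a[v2-60:v2+60,u2-37:u2+37],(358,580),interpolation=cv2.INTER_CUBIC)]))
E
```

```text
t: 4.97
position: [0.4796, 0.0282, 0.3764]
ee_rot: [-1.803, -2.572, 0.001]
ft_force: [1.3, -0.5, -1.2]
gripper_width: 0.0286
t: 5.6
position: [0.48, 0.0292, 0.3764]
ee_rot: [-0.887, -3.012, 0.001]
ft_force: [-0.2, -1.0, -1.5]
gripper_width: 0.0281
t: 6.22
position: [0.4803, 0.0293, 0.3623]
ee_rot: [0.894, 3.011, 0.0]
ft_force: [-0.4, 0.5, -1.0]
gripper_width: 0.0286
t 6.225 grasp [0.4804 0.0293 0.1953] tz [ 0. -0. -1.] yawy 56.9 q [ -2.  16. 107.  -0.  57. -59.] F [-0.4  0.5 -1. ] Tq [-0.1  -0.04 -0.01] w 0.0286
tool delta cm [ 0.03 -0.02 -0.47]
302 210
```

View pics/over.png

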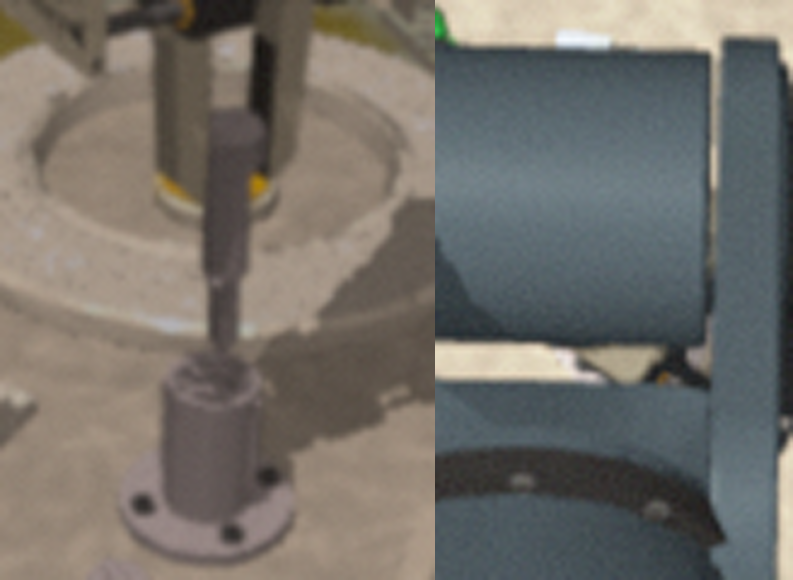

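The over-boss view shows the bolt above the mouth, tip at (223,350), mouth centre about (212,382), tube edges 162 to 260. I'll compare these with projected axis points to get the offset.

Run:
```python
from h import *
u,v=302,210
k=580/120
f=lambda P:((proj("side",P)-[u-45,v-60]+.5)*k).round(0).tolist()
for c in([.4804,.0293],[.483,.0293],[.4804,.0323]):
    print(c,"z:.205,.165,.135,.095 |.075,.04,.008",f([[*c,z] for z in(.205,.165,.135,.095,.075,.04,.008)]))
im=cv2.imread("pics/over.png")[:,:435].astype(float).mean(2)
for y in(160,200,240,310,330,420,450,480): 
    r=cv2.GaussianBlur(im,(0,0),3)[y]; g=np.gradient(r); 
    print(y,"falls",140+np.argsort(g[140:300])[:3],"rises",140+np.argsort(-g[140:300])[:3])
```

```text
[0.4804, 0.0293] z:.205,.165,.135,.095 |.075,.04,.008 [[230.0, 121.0], [225.0, 207.0], [222.0, 268.0], [217.0, 345.0], [215.0, 382.0], [211.0, 444.0], [208.0, 499.0]]
[0.483, 0.0293] z:.205,.165,.135,.095 |.075,.04,.008 [[224.0, 120.0], [219.0, 205.0], [216.0, 266.0], [212.0, 343.0], [209.0, 380.0], [206.0, 443.0], [203.0, 497.0]]
[0.4804, 0.0323] z:.205,.165,.135,.095 |.075,.04,.008 [[227.0, 124.0], [222.0, 210.0], [219.0, 271.0], [214.0, 349.0], [212.0, 386.0], [209.0, 448.0], [205.0, 503.0]]
160 falls [155 156 154] rises [271 270 272]
200 falls [269 270 268] rises [279 280 252]
240 falls [202 203 201] rises [249 250 248]
310 falls [207 208 206] rises [239 240 238]
330 falls [208 207 209] rises [239 238 240]
420 falls [161 160 162] rises [177 266 176]
450 falls [160 161 159] rises [290 289 291]
480 falls [162 163 161] rises [278 279 277]
```

The tip sits about 1 to 2 mm off toward −x, so I'll shift slightly and lower until the lugs are near the ledge.

```bash
python3 -m jog '-0.1 0.08 0.5 0 0 0 200; 0 0 1 0 0 0 200; 0 0 1 0 0 0 200; 0 0 1 0 0 0 200; 0 0 1 0 0 0 200' && python3 st.py && python3 -m jog '0 0 0.5 0 0 0 200; 0 0 0.5 0 0 0 200; 0 0 0.4 0 0 0 200; 0 0 0 0 0 0 200; 0 0 0 0 0 0 200' && python3 st.py
```

```text
t: 7.05
position: [0.4815, 0.0294, 0.3164]
ee_rot: [-0.894, -3.011, 0.0]
ft_force: [0.5, 0.0, -1.4]
gripper_width: 0.0287
t 7.05 grasp [0.4815 0.0294 0.1494] tz [-0.  0. -1.] yawy 56.9 q [ -2.  20. 109.   0.  51. -59.] F [ 0.5  0.  -1.4] Tq [-0.03 -0.   -0.05] w 0.0287
t: 7.68
position: [0.4816, 0.0294, 0.3034]
ee_rot: [0.894, 3.011, 0.0]
ft_force: [-1.1, -0.3, -2.1]
gripper_width: 0.0284
t 7.675 grasp [0.4817 0.0294 0.1364] tz [ 0. -0. -1.] yawy 56.9 q [ -2.  21. 110.  -0.  49. -59.] F [-1.1 -0.3 -2.1] Tq [-0.   -0.01 -0.03] w 0.0284
```

```bash
python3 -m jog '0 0 0.2 0 0 0 200; 0 0 0.15 0 0 0 200; 0 0 0 0 0 0 200; 0 0 0 0 0 0 200; 0 0 0 0 0 0 200' && python3 st.py && python3 -m jog '0 0 0.15 0 0 0 200; 0 0 0.15 0 0 0 200; 0 0 0 0 0 0 200; 0 0 0 0 0 0 200; 0 0 0 0 0 0 200' && python3 st.py
```

```text
t: 8.3
position: [0.4816, 0.0294, 0.2998]
ee_rot: [0.894, 3.012, 0.0]
ft_force: [-0.2, -0.4, -1.3]
gripper_width: 0.0281
t 8.3 grasp [0.4816 0.0294 0.1328] tz [ 0.  0. -1.] yawy 56.9 q [ -2.  22. 110.   0.  48. -59.] F [-0.2 -0.4 -1.3] Tq [-0.05  0.    0.06] w 0.0281
t: 8.93
position: [0.4823, 0.0291, 0.2987]
ee_rot: [0.892, 3.008, 0.0]
ft_force: [-3.2, -4.1, 22.3]
gripper_width: 0.0285
t 8.925 grasp [0.4829 0.0289 0.1317] tz [ 0.004 -0.001 -1.   ] yawy 57.0 q [ -2.  22. 110.  -0.  48. -59.] F [-3.2 -4.1 22.3] Tq [-0.73  0.87  0.01] w 0.0285
```

The lugs touched at grasp z ≈ 0.1317, which matches lugs on the ledge (0.070 + 0.061). I'll ease the pressure and turn backward.

```bash
python3 -m jog '0 0 -0.08 0 0 0 200; 0 0 0 0 0 0 200; 0 0 0 0 0 -4 200; 0 0 0 0 0 -4 200; 0 0 0 0 0 0 200' && python3 st.py && python3 -m jog '0 0 0 0 0 -5 200; 0 0 0 0 0 -5 200; 0 0 0 0 0 -5 200; 0 0 0 0 0 -5 200; 0 0 0 0 0 0 200' && python3 st.py
```

```text
t: 9.55
position: [0.4823, 0.0294, 0.2989]
ee_rot: [0.68, 3.064, 0.001]
ft_force: [-0.6, -1.0, 12.4]
gripper_width: 0.0287
t 9.55 grasp [0.4828 0.0294 0.1319] tz [ 0.003 -0.    -1.   ] yawy 65.0 q [ -2.  22. 110.   0.  48. -67.] F [-0.6 -1.  12.4] Tq [ 0.03  0.26 -0.06] w 0.0287
t: 10.18
position: [0.4823, 0.0294, 0.2989]
ee_rot: [0.137, 3.135, 0.0]
ft_force: [-0.2, 2.4, 12.7]
gripper_width: 0.028
t 10.175 grasp [0.4829 0.0295 0.1319] tz [ 0.003  0.    -1.   ] yawy 85.0 q [ -2.  22. 110.   0.  48. -87.] F [-0.2  2.4 12.7] Tq [0.26 0.18 0.1 ] w 0.028
```

```bash
python3 -m jog '0 0 0 0 0 -5 200; 0 0 0 0 0 -5 200; 0 0 0 0 0 -5 200; 0 0 0 0 0 -5 200; 0 0 0 0 0 0 200' && python3 st.py && python3 -m jog '0 0 0 0 0 -4 200; 0 0 0 0 0 -4 200; 0 0 0 0 0 -4 200; 0 0 0 0 0 0 200; 0 0 0 0 0 0 200' && python3 st.py
```

```text
t: 10.8
position: [0.4822, 0.0294, 0.2989]
ee_rot: [-0.41, 3.112, -0.001]
ft_force: [-0.2, 1.1, 13.1]
gripper_width: 0.0284
t 10.8 grasp [0.4827 0.0294 0.1319] tz [ 0.003  0.    -1.   ] yawy 105.0 q [  -2.   22.  110.    0.   48. -107.] F [-0.2  1.1 13.1] Tq [ 0.29  0.29 -0.01] w 0.0284
t: 11.42
position: [0.482, 0.0294, 0.2986]
ee_rot: [-0.731, 3.053, -0.001]
ft_force: [-0.5, -0.4, 11.5]
gripper_width: 0.0282
t 11.425 grasp [0.4824 0.0294 0.1316] tz [ 0.002 -0.    -1.   ] yawy 116.9 q [  -2.   22.  110.   -0.   48. -119.] F [-0.5 -0.4 11.5] Tq [ 0.03  0.36 -0.01] w 0.0282
```

Height has just started to fall (0.1319 to 0.1316), so I'll go on in small steps.

```bash
python3 -m jog '0 0 0 0 0 -3 200; 0 0 0 0 0 -3 200; 0 0 0 0 0 -3 200; 0 0 0 0 0 0 200; 0 0 0 0 0 0 200' && python3 st.py
```

```text
t: 12.05
position: [0.4817, 0.0293, 0.2982]
ee_rot: [-0.969, 2.988, -0.001]
ft_force: [-2.7, -1.2, 7.4]
gripper_width: 0.0287
t 12.05 grasp [0.4819 0.0293 0.1312] tz [ 0.001 -0.    -1.   ] yawy 125.9 q [  -2.   22.  110.   -0.   48. -128.] F [-2.7 -1.2  7.4] Tq [-0.18  0.39 -0.07] w 0.0287
```

```bash
python3 -m jog '0 0 0.05 0 0 -3 200; 0 0 0 0 0 -3 200; 0 0 0 0 0 0 200; 0 0 0 0 0 0 200; 0 0 0 0 0 0 200' && python3 st.py
```

```text
t: 12.68
position: [0.4816, 0.0294, 0.297]
ee_rot: [1.123, -2.934, -0.0]
ft_force: [0.1, -0.4, -0.7]
gripper_width: 0.0284
t 12.675 grasp [0.4815 0.0294 0.13  ] tz [-0.  0. -1.] yawy 131.9 q [  -2.   22.  110.    0.   48. -134.] F [ 0.1 -0.4 -0.7] Tq [0.06 0.03 0.02] w 0.0284
```

The contact force has vanished, so the bolt is over the notches. I'll follow it down.

```bash
python3 -m jog '0 0 0.1 0 0 -2 200; 0 0 0.1 0 0 -2 200; 0 0 0.1 0 0 0 200; 0 0 0.1 0 0 0 200; 0 0 0 0 0 0 200' && python3 st.py && python3 -m jog '0 0 0.1 0 0 0 200; 0 0 0.1 0 0 0 200; 0 0 0 0 0 0 200; 0 0 0 0 0 0 200; 0 0 0 0 0 0 200' && python3 st.py
```

```text
t: 13.3
position: [0.4814, 0.0294, 0.2929]
ee_rot: [1.225, -2.892, -0.001]
ft_force: [-1.6, 0.9, -1.4]
gripper_width: 0.0284
t 13.3 grasp [0.4813 0.0294 0.1259] tz [-0.001  0.    -1.   ] yawy 135.9 q [  -2.   22.  110.    0.   48. -138.] F [-1.6  0.9 -1.4] Tq [ 0.31  0.3  -0.04] w 0.0284
t: 13.92
position: [0.4817, 0.0295, 0.2915]
ee_rot: [-1.226, 2.892, -0.0]
ft_force: [-1.4, 1.7, 6.7]
gripper_width: 0.0284
t 13.925 grasp [0.4818 0.0295 0.1245] tz [ 0.001  0.    -1.   ] yawy 135.9 q [  -2.   22.  110.    0.   47. -138.] F [-1.4  1.7  6.7] Tq [0.61 0.73 0.02] w 0.0284
```

It dropped 7.4 mm (0.1319 to 0.1245), so it is in the notches. Now forward, sinking 0.5 mm per 10°.

```bash
python3 -m jog '0 0 0.02 0 0 8 200; 0 0 0.04 0 0 8 200; 0 0 0.04 0 0 8 200; 0 0 0.04 0 0 8 200; 0 0 0.04 0 0 8 200' && python3 st.py && python3 -m jog '0 0 0.04 0 0 8 200; 0 0 0.04 0 0 8 200; 0 0 0.04 0 0 8 200; 0 0 0.04 0 0 8 200; 0 0 0.04 0 0 8 200' && python3 st.py
```

```text
t: 14.55
position: [0.482, 0.0292, 0.2897]
ee_rot: [-0.156, 3.136, -0.001]
ft_force: [-0.1, -0.1, 2.7]
gripper_width: 0.0281
t 14.55 grasp [0.4823 0.0292 0.1227] tz [ 0.002 -0.    -1.   ] yawy 95.7 q [ -2.  23. 110.  -0.  47. -98.] F [-0.1 -0.1  2.7] Tq [-0.02  0.08  0.03] w 0.0281
t: 15.18
position: [0.4819, 0.0292, 0.2877]
ee_rot: [0.926, 3.0, -0.0]
ft_force: [-1.2, -1.6, 5.3]
gripper_width: 0.0285
t 15.175 grasp [0.4822 0.0291 0.1207] tz [ 0.002 -0.001 -1.   ] yawy 55.7 q [ -2.  23. 110.  -0.  47. -58.] F [-1.2 -1.6  5.3] Tq [-0.26  0.31  0.02] w 0.0285
```

```bash
python3 -m jog '0 0 0.04 0 0 8 200; 0 0 0.04 0 0 8 200; 0 0 0.04 0 0 8 200; 0 0 0.04 0 0 8 200; 0 0 0.04 0 0 8 200' && python3 st.py && python3 -m jog '0 0 0.04 0 0 8 200; 0 0 0.04 0 0 8 200; 0 0 0.04 0 0 8 200; 0 0 0.04 0 0 8 200; 0 0 0.04 0 0 8 200' && python3 st.py && python3 -m jog '0 0 0.04 0 0 8 200; 0 0 0.04 0 0 8 200; 0 0 0.04 0 0 8 200; 0 0 0.04 0 0 8 200; 0 0 0.04 0 0 8 200' && python3 st.py
```

```text
t: 15.8
position: [0.4819, 0.0291, 0.2859]
ee_rot: [1.896, 2.503, 0.0]
ft_force: [-3.2, -2.3, 7.1]
gripper_width: 0.0286
t 15.8 grasp [0.4821 0.029  0.1189] tz [ 0.001 -0.001 -1.   ] yawy 15.7 q [ -2.  23. 110.  -0.  47. -18.] F [-3.2 -2.3  7.1] Tq [-0.54  0.57  0.04] w 0.0286
t: 16.42
position: [0.4818, 0.029, 0.2839]
ee_rot: [2.638, 1.703, 0.001]
ft_force: [-2.3, -3.5, 8.6]
gripper_width: 0.0282
t 16.425 grasp [0.4821 0.0288 0.1169] tz [ 0.001 -0.001 -1.   ] yawy -24.3 q [ -2.  23. 110.  -0.  46.  22.] F [-2.3 -3.5  8.6] Tq [-0.85  0.62  0.08] w 0.0282
t: 17.05
position: [0.4818, 0.0289, 0.2819]
ee_rot: [3.061, 0.699, 0.001]
ft_force: [-3.3, -4.1, 8.1]
gripper_width: 0.0281
t 17.05 grasp [0.4819 0.0287 0.1149] tz [ 0.001 -0.001 -1.   ] yawy -64.3 q [ -2.  23. 111.  -0.  46.  62.] F [-3.3 -4.1  8.1] Tq [-1.16  0.8   0.07] w 0.0281
```

```bash
python3 -m jog '0 0 0.04 0 0 8 200; 0 0 0.04 0 0 8 200; 0 0 0.04 0 0 8 200; 0 0 0.04 0 0 8 200; 0 0 0.04 0 0 8 200' && python3 st.py && python3 -m jog '0 0 0.04 0 0 8 200; 0 0 0.04 0 0 8 200; 0 0 0.04 0 0 8 200; 0 0 0.04 0 0 8 200; 0 0 0.04 0 0 8 200' && python3 st.py
```

```text
t: 17.68
position: [0.4815, 0.0289, 0.2797]
ee_rot: [3.116, -0.39, -0.0]
ft_force: [-3.9, -5.5, 8.9]
gripper_width: 0.0289
t 17.675 grasp [0.4814 0.0286 0.1127] tz [-0.    -0.002 -1.   ] yawy -104.3 q [ -2.  24. 111.  -0.  46. 102.] F [-3.9 -5.5  8.9] Tq [-1.46  1.35  0.09] w 0.0289
t: 18.3
position: [0.4813, 0.0291, 0.2775]
ee_rot: [2.794, -1.433, -0.001]
ft_force: [-6.2, -1.7, 7.4]
gripper_width: 0.0279
t 18.3 grasp [0.481  0.0289 0.1105] tz [-0.001 -0.001 -1.   ] yawy -144.3 q [ -2.  24. 111.  -0.  46. 142.] F [-6.2 -1.7  7.4] Tq [-0.59  1.51  0.13] w 0.0279
```

280° done (14 mm sunk). Next I'll release, recentre slightly, rotate back with open jaws and regrip.

```bash
python3 -m jog '0 0 0 0 0 0 118; 0 0 0 0 0 0 118; 0 0 0 0 0 0 118; 0 0.07 0 0 0 0 118; 0 0 0 0 0 0 118' && python3 st.py && python3 -m jog '0 0 0 0 0 -10 118; 0 0 0 0 0 -10 118; 0 0 0 0 0 -10 118; 0 0 0 0 0 -10 118; 0 0 0 0 0 -10 118' && python3 -m jog '0 0 0 0 0 -10 118; 0 0 0 0 0 -10 118; 0 0 0 0 0 -10 118; 0 0 0 0 0 -10 118; 0 0 0 0 0 -10 118' && python3 -m jog '0 0 0 0 0 -10 118; 0 0 0 0 0 -10 118; 0 0 0 0 0 -10 118; 0 0 0 0 0 0 118; 0 0 0 0 0 0 118' && python3 st.py
```

```text
t: 18.92
position: [0.481, 0.0289, 0.2772]
ee_rot: [2.799, -1.427, -0.0]
ft_force: [0.2, -0.1, 0.3]
gripper_width: 0.0499
t 18.925 grasp [0.481  0.0289 0.1102] tz [-0. -0. -1.] yawy -144.0 q [ -2.  24. 111.  -0.  45. 142.] F [ 0.2 -0.1  0.3] Tq [0.05 0.13 0.02] w 0.0499
t: 19.55
position: [0.481, 0.029, 0.2772]
ee_rot: [3.14, -0.102, 0.0]
ft_force: [-0.0, -0.2, -0.6]
gripper_width: 0.05
t: 20.18
position: [0.481, 0.029, 0.2772]
ee_rot: [2.889, 1.235, -0.0]
ft_force: [-0.4, 0.2, 0.4]
gripper_width: 0.0498
t: 20.8
position: [0.481, 0.029, 0.2772]
ee_rot: [-2.48, -1.928, -0.0]
ft_force: [0.3, -0.3, -0.1]
gripper_width: 0.0498
t 20.8 grasp [0.481  0.029  0.1102] tz [ 0.  0. -1.] yawy -14.3 q [ -2.  24. 111.   0.  45.  12.] F [ 0.3 -0.3 -0.1] Tq [-0.06  0.13 -0.02] w 0.0498
```

```bash
python3 -m jog '0 0 0 0 0 0 200; 0 0 0 0 0 0 200; 0 0 0 0 0 0 200; 0 0 0 0 0 0 200; 0 0 0 0 0 0 200' 40 && python3 st.py && python3 -m jog '0 0 0.02 0 0 8 200; 0 0 0.04 0 0 8 200; 0 0 0.04 0 0 8 200; 0 0 0.04 0 0 8 200; 0 0 0.04 0 0 8 200' && python3 st.py
```

```text
t: 21.42
position: [0.481, 0.029, 0.2773]
ee_rot: [2.477, 1.933, 0.0]
ft_force: [0.5, -0.3, 0.3]
gripper_width: 0.0283
t 21.425 grasp [0.481  0.029  0.1103] tz [ 0. -0. -1.] yawy -14.1 q [ -2.  24. 111.  -0.  45.  12.] F [ 0.5 -0.3  0.3] Tq [-0.05  0.06  0.01] w 0.0283
t: 22.05
position: [0.4809, 0.029, 0.2753]
ee_rot: [-2.99, -0.962, 0.001]
ft_force: [0.1, 0.5, -0.1]
gripper_width: 0.0284
t 22.05 grasp [0.4809 0.029  0.1083] tz [-0.  0. -1.] yawy -54.3 q [ -2.  24. 111.   0.  45.  52.] F [ 0.1  0.5 -0.1] Tq [-0.09  0.2  -0.01] w 0.0284
```

```bash
python3 -m jog '0 0 0.04 0 0 8.6 200; 0 0 0.04 0 0 8.6 200; 0 0 0.04 0 0 8.6 200; 0 0 0.04 0 0 8.6 200; 0 0 0.04 0 0 8.6 200' && python3 -m jog '0 0 0 0 0 0 200; 0 0 0 0 0 0 200; 0 0 0 0 0 0 200; 0 0 0 0 0 0 200; 0 0 0 0 0 0 200' && python3 st.py
python3 - <<'E'
from h import *
im=[optics.snapshot("side").astype(np.float32) for _ in range(3)]
b=np.mean(im,0).astype(np.uint8)[:,:,::-1]; a=optics.snapshot("top")[:,:,::-1]
cv2.imwrite("pics/full_top.png",a)
u,v=proj("side",[.481,.029,.09])[0].astype(int); k=7
e=cv2.resize(b[v-40:v+40,u-40:u+40],None,fx=k,fy=k,interpolation=cv2.INTER_CUBIC)
for P in([.481,.029,.115],[.481,.029,.097],[.481,.029,.075]):
    q=(proj("side",P)[0]-[u-40,v-40]+.5)*k; cv2.circle(e,tuple(int(x) for x in q),3,(0,0,255),-1); print(q.round())
cv2.imwrite("pics/end.png",e)
E
```

```text
t: 22.68
position: [0.4809, 0.029, 0.2733]
ee_rot: [-3.135, 0.201, 0.001]
ft_force: [-0.0, -0.5, -1.0]
gripper_width: 0.0285
t: 23.3
position: [0.481, 0.029, 0.2734]
ee_rot: [-3.136, 0.193, 0.0]
ft_force: [-0.5, 0.1, -0.1]
gripper_width: 0.0281
t 23.3 grasp [0.481  0.029  0.1064] tz [-0.  0. -1.] yawy -97.0 q [ -2.  24. 111.   0.  45.  95.] F [-0.5  0.1 -0.1] Tq [-0.05  0.15 -0.  ] w 0.0281
[288. 219.]
[285. 269.]
[282. 328.]
```

View pics/end.png

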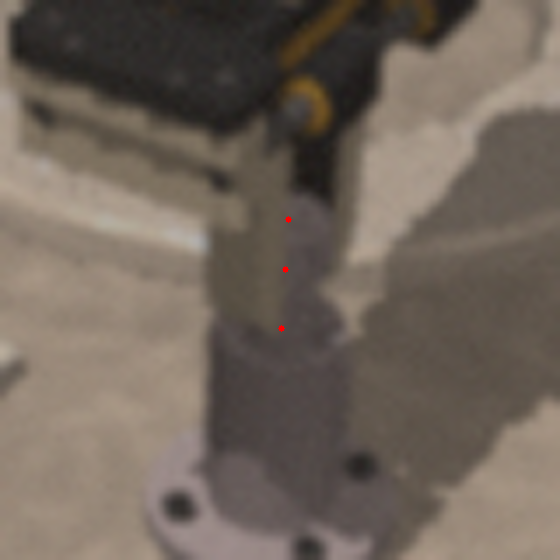

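The picture shows the head between the fingers, with its top near (290,205) as expected and the shank down in the boss. Total forward turn is 280° + 83° = 363°, sunk 18.1 mm (grasp z 0.1245 to 0.1064), with contact force near zero. I'll compare the surroundings with the start image and then hand in.

Run:
```python
from h import *
S=np.load("S.npy")[:,:,::-1]; b=optics.snapshot("side")[:,:,::-1].astype(float)
d=cv2.GaussianBlur(np.abs(b-S).mean(2),(0,0),1.5)
for n,P in dict(large=[.606,.2,.114],small=[.446,.2,.114],lgfoot=[.606,.2,.05],smfoot=[.446,.2,.05]).items():
    u,v=proj("side",P)[0].astype(int); print(n,u,v,d[v-8:v+8,u-8:u+8].mean().round(1))
s=manip.read_state(); print(s["t"],s["gripper_width"],s["ft_force"].round(1))
job.close_job()
```

```text
large 201 242 8.4
small 280 270 9.1
lgfoot 205 268 7.5
smfoot 279 296 9.0
23.55 0.027957435186679248 [-0.5 -0.6 -2. ]
the job is handed in; nothing more can be done
```

The middle bolt is started in the boss thread, one full turn in. I handed the job in at 23.5 s with the gripper still holding its head.

- **Seating and drop:** I stood the bolt crosswise, with the lugs on the ledge at grasp height 0.132 m. Turning it backward about 79°, it dropped 7.4 mm into the notches.
- **Forward turn:** I turned it 280°, regripped, then turned another 83°. That is 363° in all, sinking it 18.1 mm, which matches the thread's 18 mm per turn.
- **Last checks:** The lugs' underside is at about 45–46 mm, as expected after one turn. The wrist force was about 2 N and the jaw opening 28 mm. The small and large bolts showed no sign of having moved in the side camera. I did not compare the other objects with the start.
- **Not confirmed or disagreeing:**
  - I could not see the bar on top of the head at the end because the gripper hid it, so the turn is judged from the wrist angle and the sink depth.
  - I did not tug the bolt to test its hold.
  - The two cameras disagreed by 2–4 mm on the boss position; the fit went in without trouble.
  - The jaws read 28 mm on the 30 mm head throughout.

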